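# Change over the pattern-die clamp and sort the die stands

### The job

The round pattern die in the toggle clamp has been brushed clean and the square die is next: throw the clamp lever back, take the round die out, seat the square die in the clamp fixture instead and bring the lever upright again so that the clamp is shut on it. The dies on the wooden stands got mixed up (each stand has the outline of its own die), so swap things round until the round die and the flower die each sit upright inside the rim of their own stand and the square stand is left empty.

Things in the scene. Friction and masses are not known exactly. Their poses are not given: they have to be found in the camera images.
- die_round_mid (a point): Off-white pattern die, 0.08 to 0.18 kg, 56 mm high: a round foot (70 mm across, 6 mm thick) carries a round body 44 mm across with an embossed top. The point is on its axis half-way up, 28 mm above the underside; z up. Grip the body from above, fingertips 7 mm or more above the underside, clear of the foot. Starts in the clamp fixture, its foot held down by the clamp arm.
- die_square_mid (a point): Off-white pattern die, 0.08 to 0.18 kg, 56 mm high: a round foot (70 mm across, 6 mm thick) carries a square body 34 x 34 mm with an embossed top. The point is on its axis half-way up, 28 mm above the underside; z up, x and y square to the body's flat sides. Grip the body from above, fingertips 7 mm or more above the underside, clear of the foot. Starts on the six-lobed stand.
- die_flower_mid (a point): Off-white pattern die, 0.08 to 0.18 kg, 56 mm high: a round foot (70 mm across, 6 mm thick) carries a six-lobed flower body, 46 mm across opposite lobes with an embossed top. The point is on its axis half-way up, 28 mm above the underside; z up, x through a lobe (lobes every 60 degrees). Grip the body from above, fingertips 7 mm or more above the underside, clear of the foot. Starts on the round stand.
- stand_round_seat (a point): Fixed wooden stand with a round outline, 94 mm across: home of the round die. A 6 mm slab with a round centring rim (6 mm high, 74 mm inside at the floor, flaring to 80 mm) that takes the foot of any die in any yaw. The point is the centre of the floor inside the rim, 6 mm above the table; z up. At the start the flower die stands on it.
- stand_square_seat (a point): Fixed wooden stand with a square outline, 90 x 90 mm: home of the square die. A 6 mm slab with a round centring rim (6 mm high, 74 mm inside at the floor, flaring to 80 mm) that takes the foot of any die in any yaw. The point is the centre of the floor inside the rim, 6 mm above the table; z up. Empty at the start, it may serve as the free spot on the way; it must be empty again at the end.
- stand_flower_seat (a point): Fixed wooden stand with a six-lobed outline, 104 mm across opposite lobes: home of the flower die. A 6 mm slab with a round centring rim (6 mm high, 74 mm inside at the floor, flaring to 80 mm) that takes the foot of any die in any yaw. The point is the centre of the floor inside the rim, 6 mm above the table; z up. At the start the square die stands on it.
- fixture_seat (a point): Fixed clamp fixture: aluminium base 185 x 92 x 10 mm with a centring rim like the stands'. The point is the centre of the floor inside the rim, 10 mm above the table; z up, x toward the steel toggle clamp (45 mm high without its lever, 78 to 116 mm along x). Its forked arm presses on the die's foot on both sides of the body; opened, it points up (115 mm high, 70 mm or more along x), clear of fingers that close along y.
- clamp_lever (a joint): Angle of the clamp's lever: 0 = upright, clamp shut; 1.2 = thrown right back, away from the seat (its top goes toward the seat's +x), clamp fully open. The linkage swings the arm up with it, and locks the arm down when the lever is upright. Friction of about 2 to 3 N at the grip; the lever stays where it is left.
- lever_grip (a point): Middle of the lever's round black grip, 16 mm thick, 50 mm long, its end 24 mm above this point. z along the lever, 80 mm from its hinge; y along the level hinge axis, which lies 95 mm along the seat's x and 29 mm above the seat's floor. Push the lever, or pinch it from above with fingers closing along y and lead it round the hinge.
Mind the look-alikes: they are no part of the job. Leave any orange or purple look-alike of the part that bears die_round_mid alone.

How it is judged:
On the way, in this order (a step that is already met when the one before it is completed fails the run):
1. the clamp lever is thrown back (value of joint clamp_lever above 0.8 rad), for 0.1 s.
2. the round die is out of the fixture (horizontal distance between die_round_mid and fixture_seat above 0.08 m), for 0.1 s.
3. the square die sits in the fixture (horizontal distance between die_square_mid and fixture_seat below 0.008 m and z of die_square_mid in the frame of fixture_seat between 0.024 and 0.032 m and angle between die_square_mid's own z axis and vertical below 0.08 rad), for 0.2 s.
At the end, for the whole second after the job is handed in: Square die in the clamp fixture with the lever upright (within 0.12 rad), round die on the round stand, flower die on the six-lobed stand; each within 8 mm of its seat's centre, foot on the floor within 4 mm, upright within 0.08 rad, all released; the square stand thus empty (all of step 3 and horizontal distance between die_round_mid and stand_round_seat below 0.008 m and z of die_round_mid in the frame of stand_round_seat between 0.024 and 0.032 m and angle between each of die_round_mid, die_flower_mid's own z axis and vertical below 0.08 rad and horizontal distance between die_flower_mid and stand_flower_seat below 0.008 m and z of die_flower_mid in the frame of stand_flower_seat between 0.024 and 0.032 m and value of joint clamp_lever below 0.12 rad); the robot touches nothing.
It also fails if it takes over 120 s, if anything falls off the work surface, if the arm or the gripper's body presses on something with over 40 N, if the wrist force passes 120 N, or if a joint passes its speed limit or range.

### The arm

A 6-joint arm with a two-finger parallel gripper is mounted at the origin on a cart in front of the work surface, level with it; the furniture and walls round the work are solid. World frame = base frame: x ahead of the robot, y to its left, z up, the work surface at z = 0. Lengths are in m, angles in rad, forces in N, time in s.
With the tool pointing down it reaches from about 0.325 to 0.875 m from the base axis. Payload 4.4 kg.
Tool frame: the origin (TCP) lies at the very end of the fingers, on their centre line; the grasp point (between the pads) lies 19 mm behind it; x points along the fingers, y is the direction in which the jaws open and shut, and the axes are right-handed (so a half turn about x gives the same grasp; the last joint's range is limited). The gripper opens to 85 mm and grips with 20 to 120 N. Pads are 22 mm wide; open, the fingers measure 114 mm over their backs; the gripper's body (76 mm by 85 mm) begins 54 mm behind the grasp point. The pads swing forward as they close: fully open they stand 13 mm farther back than shut.
Start: joints at [-1.349, 0.207, 1.542, -0, 1.393, -0.15], TCP at [0.209, -0.536, 0.231] pointing down, gripper open.
Joint ranges: [-2.73, 2.73], [-0.86, 2.22], [0.23, 2.46], [-1.11, 4.25], [0.08, 2.63], [-2.82, 2.82]. Speed limits (rad/s): [2.79, 2.79, 3.14, 3.14, 3.14, 3.14].

### API

Orientations are given as a unit quaternion [w, x, y, z].
In Python, from bench import r gives the robot as it stands. The module is installed in compiled form; this text tells all that it offers. Calls block until the motion is done:
- r.move_to(position, orientation): joint-space move of the TCP to a pose.
- r.movel(position, ori=None, vel=0.15): straight line of the TCP; ori=None keeps the orientation; vel is the mean speed in m/s.
- r.move_joints(angles): joint-space move.
- r.ungrasp() and r.grasp(newtons=None): open the fingers fully, or close them until they stop; newtons is the grip in N (None keeps the last).
- r.pause(seconds).
- r.inverse_kinematics(position, orientation): joint angles nearest the present ones, or None.
- r.read_state(): the state.
- r.snapshot(name): name is "scene" or "top" or "wrist"; returns a dict with "image" (400x640x3 uint8, blue, green, red), "fov_y" (degrees; the focal length in pixels is half the picture's height over the tangent of half this angle, whatever the lens; pixels are square), "cx", "cy" (the principal point, pixels), "D" ([k1, k2, p1, p2, k3] as OpenCV has them; the pictures are not rectified), "position" and "orientation" of the camera in the world; the wrist camera has in their place "tool_from_camera" (4x4, takes a point from camera to tool coordinates, whose origin is the TCP and whose axes are the tool frame's). Camera axes: x right, y up, looking along -z (the intrinsics and any distortion apply to the point x, -y, -z); pixel columns grow to the right and rows downward; lengths in m; the calibration is good to about 2 mm. A picture is of the moment at which its call begins: read the wrist's pose just before it. There is no depth.
A pose or a line that the arm cannot do raises r.Unreachable and nothing moves.
- r.hand_in(): hands the job in, once; it reports no verdict.
The state is a dict: "time": time; "joint_positions": joint angles; "qd": joint speeds; "tau": joint torques, N m; "eef_pos": TCP position; "tool_rot": TCP orientation; "ft_force": force on the tool from outside, world axes, zero at the start; "moment": the same for the moment, N m; "grip_width": finger opening in m.
Only numpy, scipy, OpenCV 4.12 (cv2) and the standard library are available. Lean on these libraries where they do the work, as an engineer would, in place of code of your own. Each camera call takes 0.05 s, during which the arm holds its last target.

## Working session

There is one attempt and no reset: what is moved stays moved. The work goes in short steps, each a Python script; the robot and the scene stay as the last script left them, time stands still between calls to the robot, and variables do not carry over. Pictures are saved under pics/ and viewed, and the job is handed in when it is done.

```bash
mkdir -p pics; python3 - <<'E'
from bench import r
import cv2
s=r.read_state(); print(s)
for n in ["scene","top","wrist"]:
    d=r.snapshot(n); cv2.imwrite(f"pics/{n}0.png",d["image"])
    print(n,{k:v for k,v in d.items() if k!="image"})
E
```

```text
{'time': 0.0, 'joint_positions': array([-1.34851947e+00,  2.07479248e-01,  1.54297741e+00, -1.95216927e-05,
        1.39346838e+00, -1.50499265e-01]), 'qd': array([-0.002309  , -0.00113091,  0.00157125,  0.00205902,  0.00167986,
       -0.00056728]), 'tau': array([-1.10249464e-03, -3.83032715e+01, -2.91600055e+01, -4.63794877e-04,
        1.04720460e-02,  1.77045757e-05]), 'eef_pos': array([ 0.20923085, -0.53476471,  0.23008098]), 'tool_rot': array([-0.13021174, -0.6948226 , -0.13185944,  0.69489535]), 'ft_force': array([-0.10947735, -0.29739347,  0.71407649]), 'moment': array([-0.03165762,  0.02317577,  0.0052077 ]), 'grip_width': 0.08532286149759269}
scene {'fov_y': 56.4053254917006, 'cx': 324.58281850794293, 'cy': 203.94602588180638, 'D': array([-0.01231676,  0.        ,  0.        ,  0.        ,  0.        ]), 'position': array([-1.18239943e-04,  7.95414326e-01,  5.91529627e-01]), 'orientation': array([-0.23213107, -0.15265331,  0.49268936,  0.82466316])}
top {'fov_y': 54.74738457054616, 'cx': 319.9235464607939, 'cy': 201.42006118329184, 'D': array([-0.05473112,  0.        ,  0.        ,  0.        ,  0.        ]), 'position': array([ 0.4447939 , -0.00152463,  1.17087466]), 'orientation': array([ 0.71238506,  0.02641024, -0.03648119, -0.70034217])}
wrist {'fov_y': 63.20950092839318, 'cx': 320.6924948843936, 'cy': 206.3620162612782, 'D': array([-0.01474136,  0.        ,  0.        ,  0.        ,  0.        ]), 'tool_from_camera': array([[ 6.70882289e-04,  2.98744221e-01, -9.54332982e-01,
        -1.42990392e-01],
       [ 9.99999702e-01, -5.64395847e-04,  5.26306961e-04,
        -1.48022728e-03],
       [-3.81390408e-04, -9.54333051e-01, -2.98744511e-01,
        -7.72562238e-02],
       [ 0.00000000e+00,  0.00000000e+00,  0.00000000e+00,
         1.00000000e+00]])}
```

View pics/scene0.png

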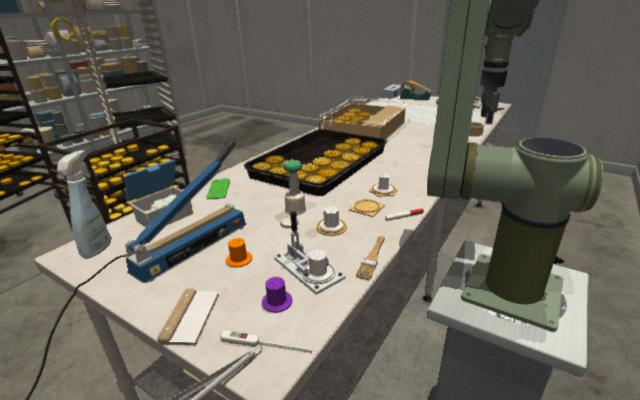

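View pics/top0.png

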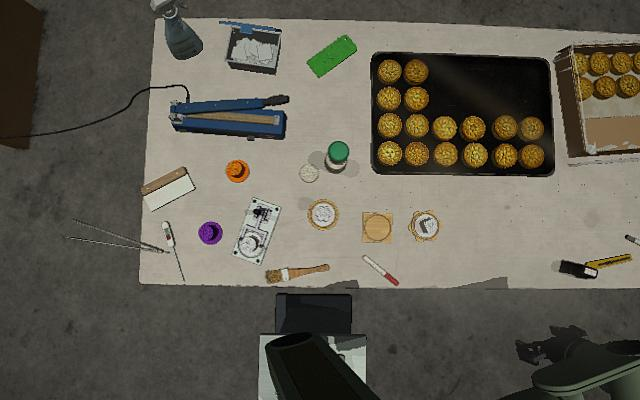

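View pics/wrist0.png

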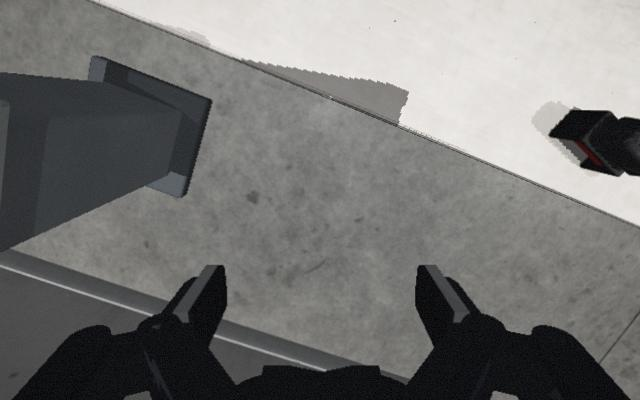

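Scene as seen: in the top view the clamp fixture is at about (255,230), with the off-white round die at (250,243). The round stand with the flower die is at (323,214), the empty square stand at (377,227) and the six-lobed stand with the square die at (425,226). 

Things that could be taken for the round die: orange one (237,170), purple one (209,233), and the off-white one in the clamp (250,243). By the description it is the off-white one in the clamp. The off-white disc at (310,172) is an unrelated item next to the green-capped bottle.

```bash
cat > h.py <<'E'
from bench import r
import cv2, numpy as np
from scipy.spatial.transform import Rotation as R
def q2R(q): return R.from_quat([q[1],q[2],q[3],q[0]]).as_matrix()
def R2q(M):
    q=R.from_matrix(M).as_quat(); return np.array([q[3],q[0],q[1],q[2]])
def snap(name):
    s=r.read_state(); d=r.snapshot(name)
    if name=="wrist":
        T=np.eye(4); T[:3,:3]=q2R(s["tool_rot"]); T[:3,3]=s["eef_pos"]; T=T@d["tool_from_camera"]
        d["P"],d["M"]=T[:3,3],T[:3,:3]
    else: d["P"],d["M"]=d["position"],q2R(d["orientation"])
    f=200/np.tan(np.radians(d["fov_y"])/2); d["K"]=np.array([[f,0,d["cx"]],[0,f,d["cy"]],[0,0,1.]])
    return d
def cast(d,uv,z):
    uv=np.asarray(uv,float).reshape(-1,1,2); p=cv2.undistortPoints(uv,d["K"],d["D"]).reshape(-1,2)
    v=np.c_[p[:,0],-p[:,1],-np.ones(len(p))]@d["M"].T
    return d["P"]+v*((z-d["P"][2])/v[:,2])[:,None]
def proj(d,X):
    c=(np.asarray(X,float).reshape(-1,3)-d["P"])@d["M"]; c=c*[1,-1,-1]
    return cv2.projectPoints(c,np.zeros(3),np.zeros(3),d["K"],d["D"])[0].reshape(-1,2)
def down(yaw):
    # tool x down, tool y (jaw axis) at yaw in the world
    x=np.array([0,0,-1.]); y=np.array([np.cos(yaw),np.sin(yaw),0]); return R2q(np.c_[x,y,np.cross(x,y)])
E
python3 - <<'E'
from h import *
d=snap("top")
names=["lever","rounddie","flowerdie","sqstand","sqdie","orange","purple","bottle"]
uv=[(262,208),(250,243),(323,214),(377,227),(425,226),(237,170),(209,233),(337,150)]
for n,p,z in zip(names,uv,[.12,.066,.06,.01,.06,.05,.05,.1]): print(n,cast(d,[p],z).round(3))
im=d["image"][130:300,180:460]; cv2.imwrite("pics/topc.png",cv2.resize(im,None,fx=2.8,fy=2.8,interpolation=cv2.INTER_CUBIC))
d=snap("scene")
im=d["image"][150:310,220:420]; cv2.imwrite("pics/scenec.png",cv2.resize(im,None,fx=3.7,fy=3.7,interpolation=cv2.INTER_CUBIC))
M=q2R(r.read_state()["tool_rot"]);print(M)
for pos in [(.3,.2,.3),(.3,0,.3),(.3,-.2,.3),(.35,.2,.35),(.3,0,.35)]:
  for yw in (-1.57,1.57): print(pos,yw,r.inverse_kinematics(list(pos),list(down(yw))))
E
```

```text
lever [[0.518 0.142 0.12 ]]
rounddie [[0.421 0.18  0.066]]
flowerdie [[ 0.508 -0.026  0.06 ]]
sqstand [[ 0.474 -0.19   0.01 ]]
sqdie [[ 0.478 -0.322  0.06 ]]
orange [[0.633 0.228 0.05 ]]
purple [[0.447 0.303 0.05 ]]
bottle [[ 0.687 -0.062  0.1  ]]
[[-2.68608368e-04  3.64239800e-01 -9.31305157e-01]
 [ 1.11303645e-03 -9.31304505e-01 -3.64239866e-01]
 [-9.99999344e-01 -1.13441446e-03 -1.55255990e-04]]
(0.3, 0.2, 0.3) -1.57 [ 3.46588681e-01 -3.33679808e-01  1.90949014e+00 -4.44089210e-16
  1.56578232e+00  1.91658868e+00]
(0.3, 0.2, 0.3) 1.57 [ 3.46588681e-01 -3.33679808e-01  1.90949014e+00 -4.44089210e-16
  1.56578232e+00 -1.22341132e+00]
(0.3, 0, 0.3) -1.57 [-0.2914416  -0.49621225  2.01266313  0.          1.62514177  1.2785584 ]
(0.3, 0, 0.3) 1.57 [-2.91441602e-01 -4.96212249e-01  2.01266313e+00 -4.44089210e-16
  1.62514177e+00 -1.86144160e+00]
(0.3, -0.2, 0.3) -1.57 [-0.82941653 -0.33367981  1.90949014  0.          1.56578232  0.74058347]
(0.3, -0.2, 0.3) 1.57 [-8.29416526e-01 -3.33679808e-01  1.90949014e+00 -4.44089210e-16
  1.56578232e+00 -2.39941653e+00]
(0.35, 0.2, 0.35) -1.57 [ 3.03646122e-01 -2.47101243e-01  1.74582538e+00 -4.44089210e-16
  1.64286851e+00  1.87364612e+00]
(0.35, 0.2, 0.35) 1.57 [ 3.03646122e-01 -2.47101243e-01  1.74582538e+00 -4.44089210e-16
  1.64286851e+00 -1.26635388e+00]
(0.3, 0, 0.35) -1.57 [-0.2914416  -0.50674799  1.91993765  0.          1.72840299  1.2785584 ]
(0.3, 0, 0.35) 1.57 [-2.91441602e-01 -5.06747989e-01  1.91993765e+00 -4.44089210e-16
  1.72840299e+00 -1.86144160e+00]
```

View pics/topc.png

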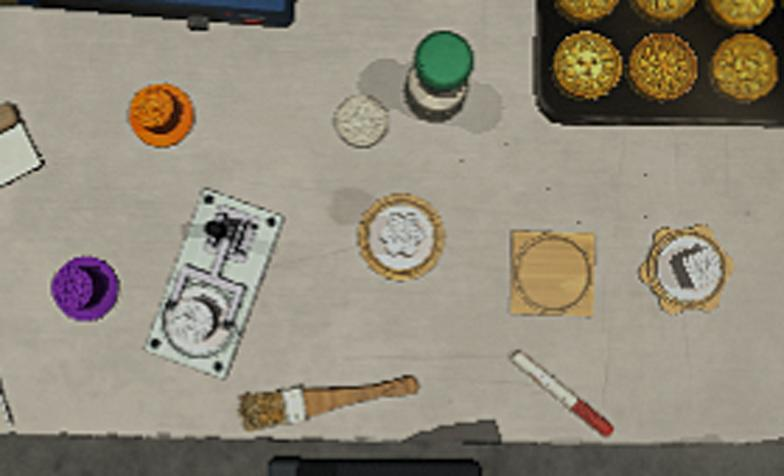

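View pics/scenec.png

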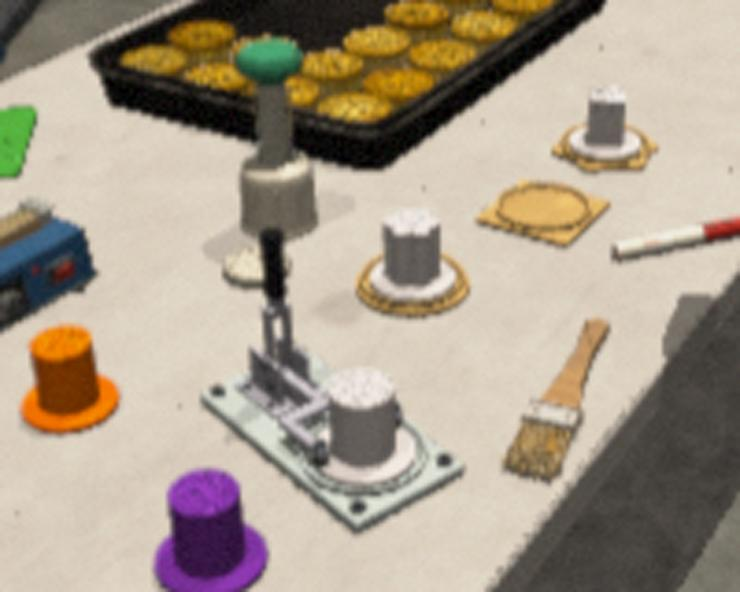

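Close crops confirm the choice: the off-white round die sits in the clamp under the fork at crop (195,318), and the orange and purple ones stand loose on the table. The green-capped thing is a tall press, which I will keep clear of. Next are close wrist views.

```bash
python3 - <<'E'
from h import *
import pickle
out={}
for n,p,yw in [("sq",(.47,-.26,.26),-1.57),("fl",(.5,-.04,.26),-1.57),("fx",(.46,.16,.28),-1.57)]:
    r.move_to(list(p),list(down(yw))); r.pause(.2)
    d=snap("wrist"); out[n]=d; cv2.imwrite(f"pics/w_{n}.png",d["image"]); print(n,d["P"],r.read_state()["time"])
out["top"]=snap("top");out["scene"]=snap("scene")
pickle.dump(out,open("v.pkl","wb"))
E
```

```text
sq [ 0.54624561 -0.25933628  0.40279945] 1.9167
fl [ 0.57678662 -0.03988765  0.40295131] 3.0583
fx [0.53721204 0.16018423 0.42264868] 4.1417
```

View pics/w_sq.png

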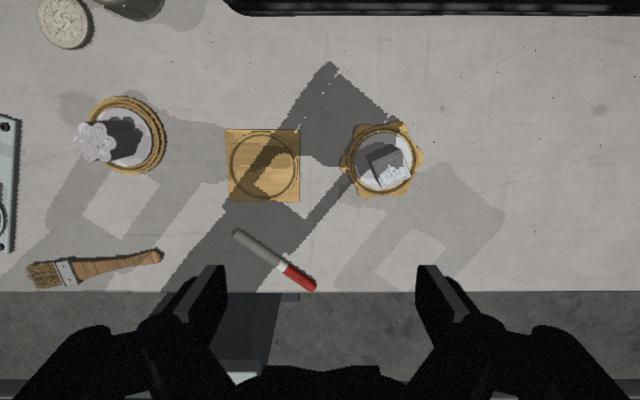

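View pics/w_fl.png

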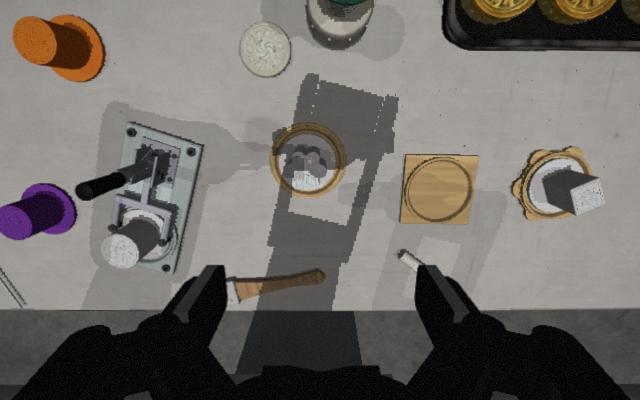

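View pics/w_fx.png

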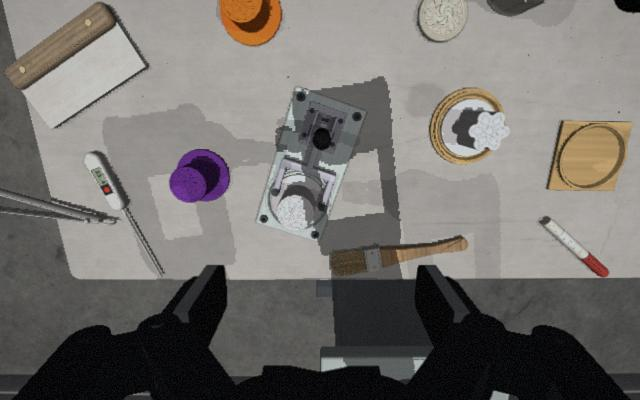

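The wrist views are clear. Fixture view: screws at about (300,96), (357,117), (264,218) and (315,235), die top at (296,210), lever top at (322,139). Next I'll enlarge the crops for exact pixels.

```bash
python3 - <<'E'
from h import *
import pickle
v=pickle.load(open("v.pkl","rb"))
def crop(n,x,y,w,h,k,o): cv2.imwrite(o,cv2.resize(v[n]["image"][y:y+h,x:x+w],None,fx=k,fy=k,interpolation=cv2.INTER_CUBIC))
crop("fx",240,80,140,170,3.5,"pics/c_fx.png")
crop("fl",260,110,100,100,5,"pics/c_fl.png")
crop("sq",220,110,220,100,3.6,"pics/c_sq.png")
E
```

```text
(no output)
```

View pics/c_fx.png

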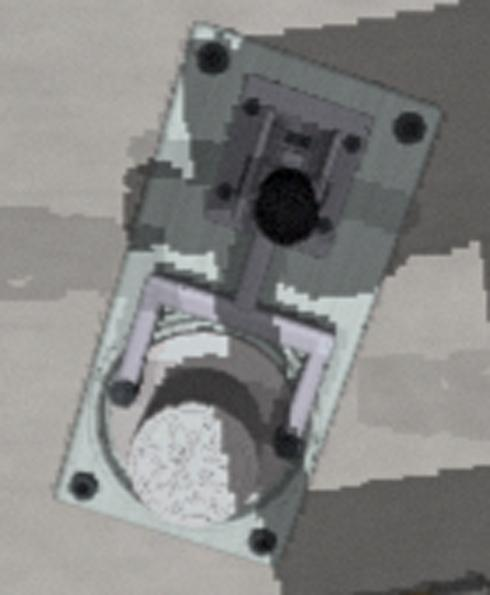

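View pics/c_fl.png

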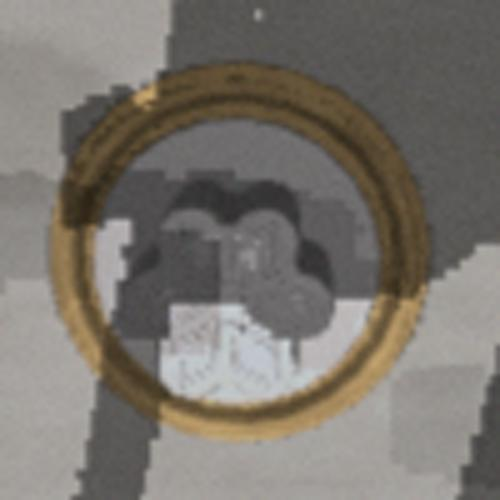

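View pics/c_sq.png

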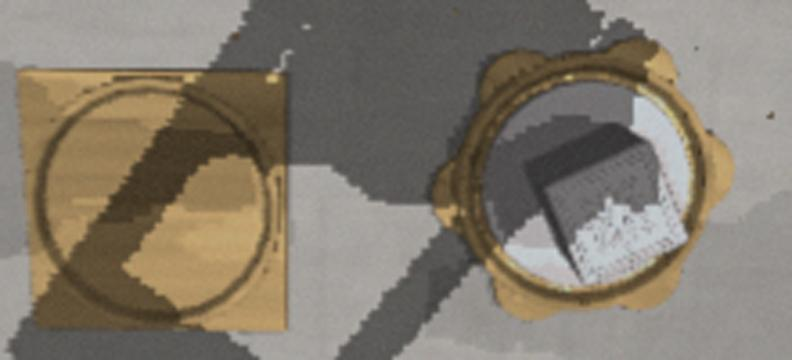

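```bash
python3 - <<'E'
from h import *
import pickle
v=pickle.load(open("v.pkl","rb"))
def c(n,pts,o,k,z): 
    return cast(v[n],np.array(pts)/k+np.array(o)+0.5/k-0.5,z)
fx=c("fx",[(195,22),(441,104),(272,562),(55,495)],(240,80),3.5,.010)
print("fixture corners",fx.round(4)[:,:2].tolist()); L=[np.linalg.norm(fx[i]-fx[(i+1)%4]) for i in range(4)];print(L)
a=fx[0]-fx[3]; b=fx[1]-fx[2]; print("yaw",np.degrees(np.arctan2(a[1],a[0])),np.degrees(np.arctan2(b[1],b[0])), "ctr",fx.mean(0))
print("round top",c("fx",[(193,463)],(240,80),3.5,.066)); print("lever top",c("fx",[(286,206)],(240,80),3.5,.143))
print("flower foot",c("fl",[(239,262)],(260,110),5,.012),"ring",c("fl",[(240,251)],(260,110),5,.009),"top",c("fl",[(243,305)],(260,110),5,.062))
s=c("sq",[(545,187),(640,143),(687,240),(587,285)],(220,110),3.6,.062); print("sq top",s.mean(0))
for i in range(4):
    e=s[(i+1)%4]-s[i]; print(np.linalg.norm(e),np.degrees(np.arctan2(e[1],e[0])))
print("sq foot",c("sq",[(589,187)],(220,110),3.6,.012),"sqstand",c("sq",[(153,201.5)],(220,110),3.6,.012))
E
```

```text
fixture corners [[0.5585, 0.1906], [0.5315, 0.1056], [0.3589, 0.1652], [0.387, 0.2488]]
[np.float64(0.08916831302259022), np.float64(0.18260999133038733), np.float64(0.08821867795776193), np.float64(0.18112123751556367)]
yaw -18.75028433846396 -19.042870605620294 ctr [0.45896275 0.17755418 0.01      ]
round top [[0.41856132 0.19045757 0.066     ]]
lever top [[0.50966945 0.159782   0.143     ]]
flower foot [[ 0.51048723 -0.02350976  0.012     ]] ring [[ 0.51266813 -0.02366284  0.009     ]] top [[ 0.50977499 -0.02633311  0.062     ]]
sq top [ 0.48066231 -0.33300681  0.062     ]
0.029849374968380263 -64.55736810391208
0.0327665288114308 -150.8497827179526
0.03206164805375767 115.44725137974376
0.03270066912117195 25.278905159135793
sq foot [[ 0.48037437 -0.33456352  0.012     ]] sqstand [[ 0.47550409 -0.18790036  0.012     ]]
```

Fixture corners give the right size (182×89 mm) and a yaw of −18.9°. The lever top also lands where the seat geometry predicts, to within 1 mm. Now the flower's yaw.

```bash
python3 - <<'E'
from h import *
import pickle
v=pickle.load(open("v.pkl","rb"))
def crop(n,x,y,w,h,k,o): return cv2.resize(v[n]["image"][y:y+h,x:x+w],None,fx=k,fy=k,interpolation=cv2.INTER_CUBIC)
cv2.imwrite("pics/c_flx.png",np.hstack([crop("fx",465,95,60,75,6.4,""),crop("sq",65,105,60,75,6.4,"")]))
E
```

```text
(no output)
```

View pics/c_flx.png

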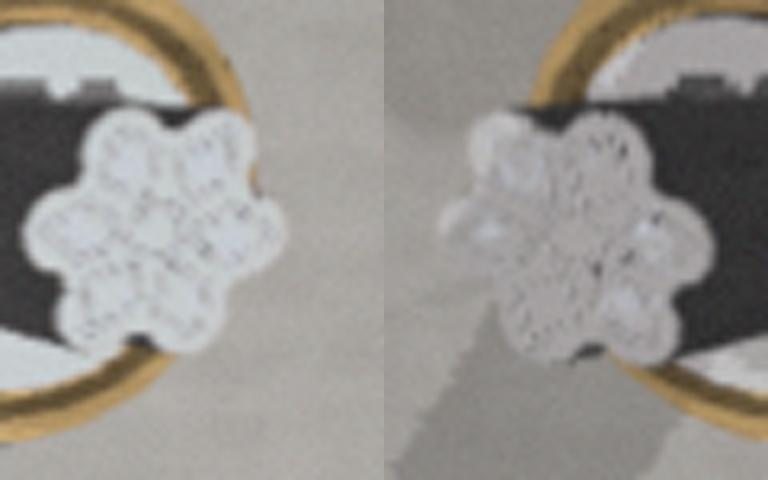

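```bash
python3 - <<'E'
from h import *
import pickle
v=pickle.load(open("v.pkl","rb"))
for n,pts,o in [("fx",[(62,228),(122,145),(220,145),(252,235),(188,318),(92,315)],(465,95)),("sq",[(480,230),(515,150),(607,155),(670,240),(640,320),(545,318)],(5,105))]:
    X=cast(v[n],np.array(pts)/6.4+np.array(o)-.42,.062); c=X.mean(0); print(c)
    a=np.degrees(np.arctan2(*(X-c)[:,[1,0]].T)); print(a%60, np.linalg.norm(X-c,axis=1))
    print("lobe yaw mod60",np.degrees(np.angle(np.exp(1j*np.radians(a*6)).mean()))/6%60)
E
```

```text
[ 0.51003115 -0.02275892  0.062     ]
[27.9664782  29.00036272 28.63610841 28.21063447 28.08433083 27.45695714] [0.01617601 0.01627394 0.01672505 0.0165687  0.0164663  0.01665952]
lobe yaw mod60 28.22579397758692
[ 0.51028463 -0.02333764  0.062     ]
[26.14406285 27.63235779 29.17928015 27.42583819 29.81183762 29.04692699] [0.01574465 0.01550515 0.01498666 0.01537146 0.01576771 0.01550183]
lobe yaw mod60 28.207878283115278
```

Two views agree: the flower is at (0.510, −0.023) with its lobes at 28.2° (mod 60), so I'll grip it at 58.2°. First I throw the lever.

```bash
cat >> h.py <<'E'
SEAT=np.array([.4186,.1905,.010]); FY=np.radians(-18.9); FX=np.array([np.cos(FY),np.sin(FY),0]); QF=down(FY+np.pi/2)
def grip_tcp(th,rad=.083):  # TCP for the lever grip at angle th
    return SEAT+FX*(.095+rad*np.sin(th))+np.array([0,0,.029+rad*np.cos(th)-.019])
E
python3 - <<'E'
from h import *
p=grip_tcp(0); print(p)
r.move_to(list(p+[0,0,.09]),list(QF)); r.movel(list(p),vel=.1)
d=snap("scene"); cv2.imwrite("pics/s1.png",cv2.resize(d["image"][100:320,180:440],None,fx=2.8,fy=2.8))
s=r.read_state(); print(s["eef_pos"],s["joint_positions"].round(2),s["ft_force"])
r.grasp(25); s=r.read_state(); print(s["grip_width"],s["ft_force"],s["time"])
E
```

```text
[0.50847811 0.15972785 0.103     ]
[0.50935781 0.15987465 0.10397438] [ 0.14  0.26  1.76  0.    1.12 -1.1 ] [ 0.19655459  0.18215428 -0.69167598]
0.01524367791896143 [-2.36038624 -5.98871111  4.09716381] 8.3833
```

View pics/s1.png

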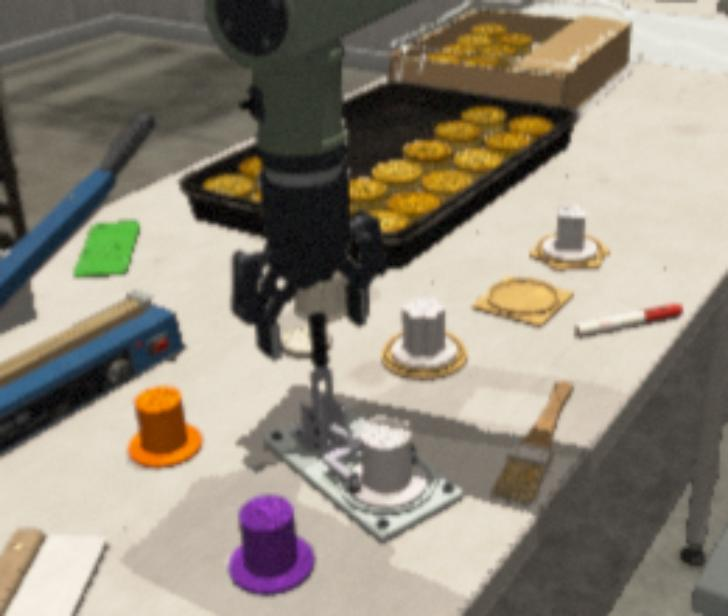

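The lever's black grip (about (318,335) in the crop) is between the fingers, and the measured width of 15 mm confirms the pinch. Now I lead it back.

```bash
python3 - <<'E'
from h import *
off=r.read_state()["eef_pos"]-grip_tcp(0); off[2]=0
for th in np.linspace(0,1.17,9)[1:]:
    r.movel(list(grip_tcp(th)+0*off),vel=.12)
    s=r.read_state(); print(round(th,2),s["ft_force"].round(1),s["grip_width"].round(4),(s["eef_pos"]-grip_tcp(th)).round(4))
d=snap("scene"); cv2.imwrite("pics/s2.png",cv2.resize(d["image"][100:320,180:440],None,fx=2.8,fy=2.8)); print(s["time"])
E
```

```text
Traceback (most recent call last):
AttributeError: 'float' object has no attribute 'round'
```

```bash
python3 - <<'E'
from h import *
for th in np.linspace(0,1.17,9)[1:]:
    if th>.2: r.movel(list(grip_tcp(th)),vel=.12)
    s=r.read_state(); print(round(th,2),s["ft_force"].round(1),round(s["grip_width"],4),(s["eef_pos"]-grip_tcp(th)).round(4))
d=snap("scene"); cv2.imwrite("pics/s2.png",cv2.resize(d["image"][100:320,180:440],None,fx=2.8,fy=2.8)); print(s["time"])
E
```

```text
0.15 [-0.8 -6.9  2.6] 0.0152 [ 0.0001 -0.0021  0.0001]
0.29 [-1.  -6.   2.1] 0.0149 [ 0.0003 -0.0021  0.0001]
0.44 [ 0.3 -6.5  2.8] 0.0149 [ 0.0006 -0.0022  0.0003]
0.58 [-0.  -6.3  2.4] 0.0151 [ 0.0012 -0.0024  0.0005]
0.73 [ 2.  -7.2  2.6] 0.015 [ 0.0018 -0.0026  0.0009]
0.88 [ 2.1 -8.2  3.2] 0.015 [ 0.0026 -0.0028  0.0013]
1.02 [ 3.4 -8.3  3.4] 0.0152 [ 0.0035 -0.0031  0.0017]
1.17 [ 5.7 -9.5  3.1] 0.0152 [ 0.0047 -0.0034  0.0022]
10.3833
```

View pics/s2.png

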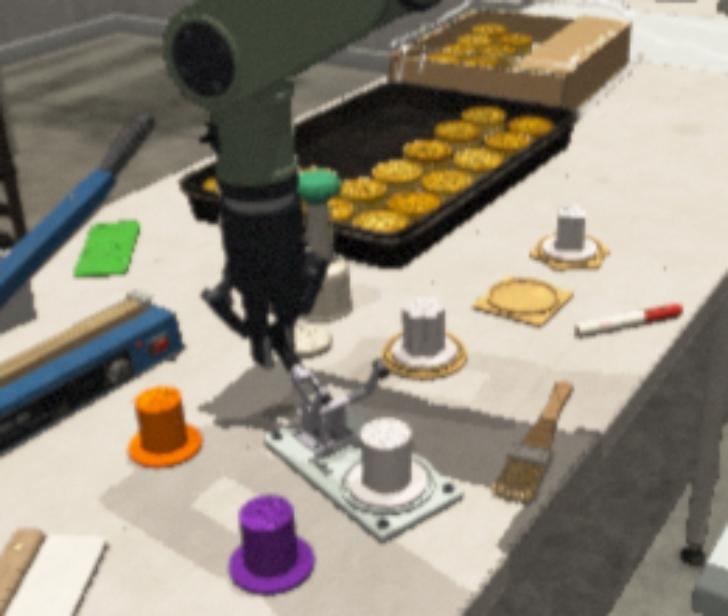

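The lever is back and the clamp arm points up at crop (350,390), clear of the die. Next I release and move the round die to the square stand.

```bash
cat >> h.py <<'E'
G=.016  # TCP height above the die's underside
def st(): 
    s=r.read_state(); return dict(t=round(s["time"],2),p=s["eef_pos"].round(4),F=s["ft_force"].round(1),w=round(s["grip_width"],4))
def pick(xyz,yaw,up=.2,N=30):
    x=np.array(xyz,float); q=list(down(yaw))
    r.move_to([x[0],x[1],up],q); r.movel(list(x+[0,0,G]),vel=.15); a=st(); r.grasp(N); print("pick",a,st())
    r.movel([x[0],x[1],up],vel=.2); print("lifted",st())
def place(xyz,yaw,up=.2):
    x=np.array(xyz,float); q=list(down(yaw))
    r.move_to([x[0],x[1],up],q); r.movel(list(x+[0,0,G+.03]),vel=.2); r.movel(list(x+[0,0,G+.001]),vel=.05); a=st()
    r.ungrasp(); print("place",a,st()); r.movel([x[0],x[1],up],vel=.2)
E
python3 - <<'E'
from h import *
r.ungrasp(); s=r.read_state(); p=s["eef_pos"]; r.movel([p[0],p[1],.22],vel=.2); print(st())
pick(SEAT,FY+np.pi/2,up=.22)
d=snap("scene"); cv2.imwrite("pics/s3.png",cv2.resize(d["image"][100:320,180:440],None,fx=2.8,fy=2.8))
E
```

```text
{'t': 12.11, 'p': array([0.5796, 0.135 , 0.2184]), 'F': array([-0.3,  0.6, -1.5]), 'w': 0.0855}
pick {'t': 14.27, 'p': array([0.4195, 0.1907, 0.0268]), 'F': array([0.4, 0.9, 0.2]), 'w': 0.0857} {'t': 14.73, 'p': array([0.4191, 0.1906, 0.0266]), 'F': array([-1. , -0.9,  6.2]), 'w': 0.0436}
lifted {'t': 15.85, 'p': array([0.4174, 0.1902, 0.2184]), 'F': array([-0.2,  0.5, -1.7]), 'w': 0.0432}
```

View pics/s3.png

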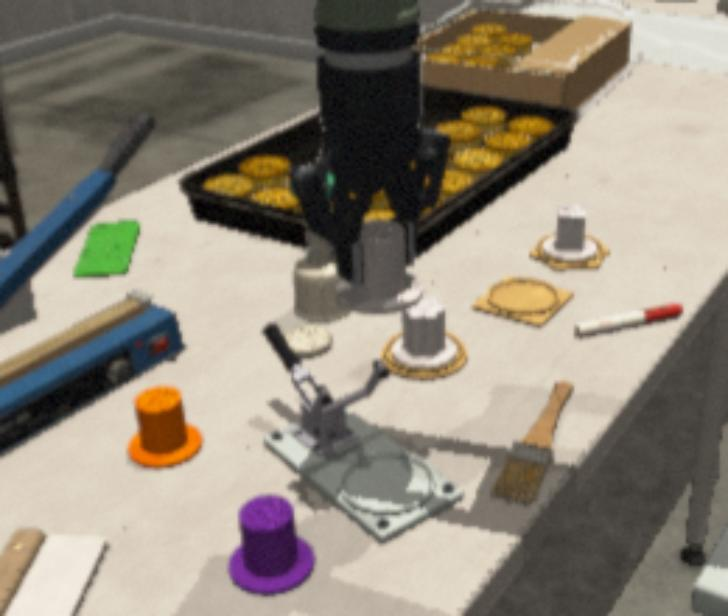

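The round die is held level and the fixture is empty. Before carrying the die off, I check the lever angle from the picture; the grip's end is at crop (270,332).

```bash
python3 - <<'E'
from h import *
d=snap("scene")
for th in (.6,.7,.8,.9,1.0,1.1,1.2):
    print(th,((proj(d,[SEAT+FX*(.095+.104*np.sin(th))+[0,0,.029+.104*np.cos(th)]])-[180,100])*2.8).round(0))
E
```

```text
0.6 [[279. 307.]]
0.7 [[275. 310.]]
0.8 [[271. 313.]]
0.9 [[268. 318.]]
1.0 [[266. 323.]]
1.1 [[264. 329.]]
1.2 [[262. 336.]]
```

The lever reads about 1.1 rad, well over 0.8. Next I place the round die on the square stand.

```bash
python3 - <<'E'
from h import *
place([.4755,-.188,.006],np.radians(80),up=.2)
p=r.read_state()["eef_pos"]
d=snap("top"); cv2.imwrite("pics/t4.png",cv2.resize(d["image"][130:300,180:460],None,fx=2.8,fy=2.8,interpolation=cv2.INTER_CUBIC))
d=snap("scene"); cv2.imwrite("pics/s4.png",cv2.resize(d["image"][150:310,220:420],None,fx=3.7,fy=3.7,interpolation=cv2.INTER_CUBIC))
E
```

```text
place {'t': 19.0, 'p': array([ 0.4752, -0.1878,  0.0226]), 'F': array([-0.7,  0.1,  0.2]), 'w': 0.0432} {'t': 19.49, 'p': array([ 0.4756, -0.188 ,  0.023 ]), 'F': array([ 0.6,  0.9, -0.3]), 'w': 0.0855}
```

View pics/s4.png

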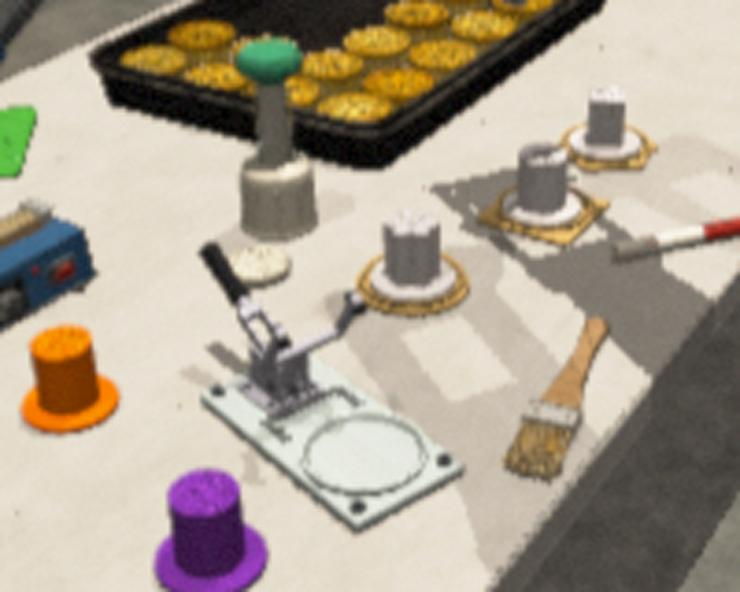

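The round die sits on the square stand at crop (545,190), upright. A quick wrist look at the empty fixture from the opposite side refines its seat.

```bash
python3 - <<'E'
from h import *
import pickle
p=SEAT-FX*.03; r.move_to([p[0],p[1],.25],list(QF)); r.pause(.2)
d=snap("wrist"); pickle.dump(d,open("fx2.pkl","wb")); cv2.imwrite("pics/w5.png",d["image"])
uv=proj(d,[SEAT]); print(uv, st())
u,v=uv[0].astype(int); x0,y0=u-70,max(v-70,0); print(x0,y0)
cv2.imwrite("pics/w5c.png",cv2.resize(d["image"][y0:y0+140,x0:x0+140],None,fx=4,fy=4,interpolation=cv2.INTER_CUBIC))
E
```

```text
[[319.58885534 195.59979015]] {'t': 22.36, 'p': array([0.3906, 0.1996, 0.2498]), 'F': array([0.1, 0.3, 0.4]), 'w': 0.0853}
249 125
```

View pics/w5c.png

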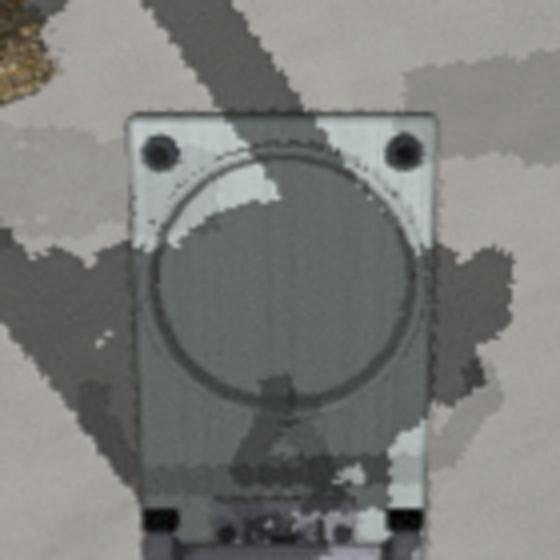

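The empty rim centres at pixel (319.8,194.4) against a predicted (319.6,195.6), about 1 mm apart, so the seat estimate holds. Next I move the square die into the fixture.

```bash
python3 - <<'E'
from h import *
pick([.4805,-.3338,.006],np.radians(26.2),up=.22)
d=snap("wrist"); cv2.imwrite("pics/w6.png",d["image"])
E
```

```text
pick {'t': 25.78, 'p': array([ 0.4813, -0.3345,  0.0231]), 'F': array([ 0.4, -0.1,  0.1]), 'w': 0.0856} {'t': 26.31, 'p': array([ 0.4808, -0.3341,  0.0225]), 'F': array([ 0. , -0.3,  2.6]), 'w': 0.034}
lifted {'t': 27.45, 'p': array([ 0.4796, -0.3329,  0.2181]), 'F': array([ 0. ,  0.3, -2.5]), 'w': 0.0336}
```

View pics/w6.png

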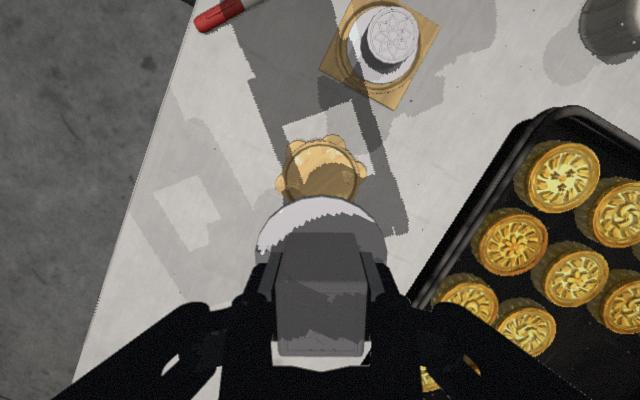

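The square die is squarely held (34 mm across the flats, foot level), and the empty six-lobed stand shows below at (322,172). Next I place the die in the fixture.

```bash
python3 - <<'E'
from h import *
place(SEAT,FY+np.pi/2,up=.22)
p=SEAT-FX*.03; r.move_to([p[0],p[1],.25],list(QF)); r.pause(.1)
d=snap("wrist"); cv2.imwrite("pics/w7.png",cv2.resize(d["image"][80:300,200:440],None,fx=2.5,fy=2.5,interpolation=cv2.INTER_CUBIC))
print(proj(d,[SEAT+[0,0,.056],SEAT+[0,0,.006]]))
d=snap("scene"); cv2.imwrite("pics/s7.png",cv2.resize(d["image"][190:310,240:360],None,fx=4.5,fy=4.5,interpolation=cv2.INTER_CUBIC))
E
```

```text
place {'t': 31.11, 'p': array([0.4183, 0.1904, 0.0265]), 'F': array([-0.3, -0.1, -0.9]), 'w': 0.0339} {'t': 31.67, 'p': array([0.4187, 0.1905, 0.0271]), 'F': array([-0.5,  0.2, -0. ]), 'w': 0.0851}
[[319.55787165 211.28218772]
 [319.72312095 198.28751941]]
```

View pics/w7.png

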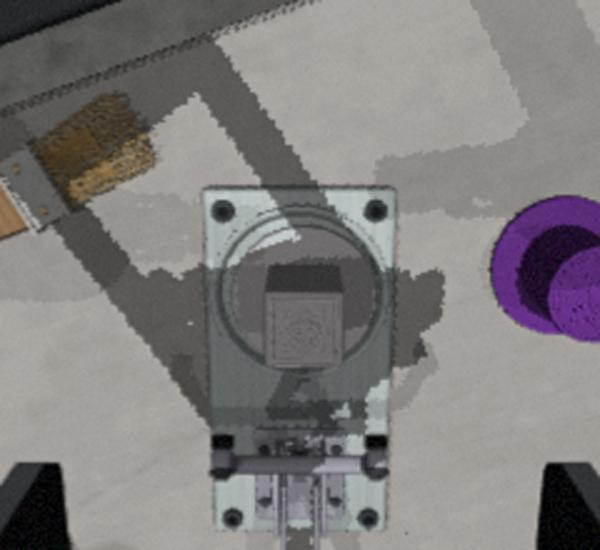

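View pics/s7.png

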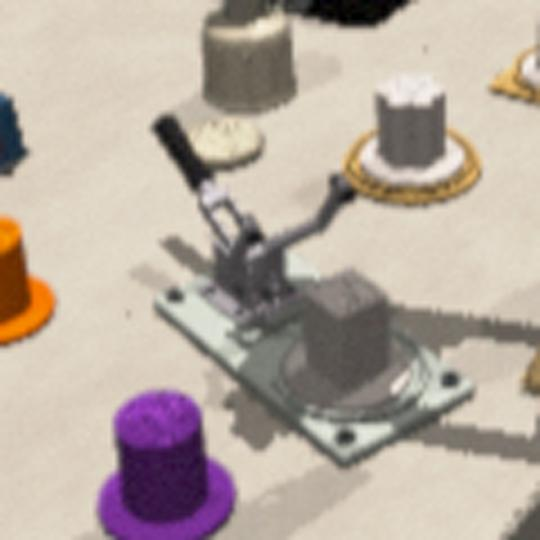

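The square die is seated in the rim, square to the fixture, with its top centre at full-image pixel (321.6,211.6) against a predicted (319.6,211.3). The fork is up. Next I close the lever.

```bash
python3 - <<'E'
from h import *
p=grip_tcp(1.15); r.move_to([p[0],p[1],.22],list(QF)); r.movel(list(p),vel=.12); print(st()); r.grasp(30); print(st())
for th in np.linspace(1.15,-.02,10)[1:]:
    r.movel(list(grip_tcp(th)),vel=.12); s=st(); print(round(th,2),s["F"],s["w"],(r.read_state()["eef_pos"]-grip_tcp(th)).round(4))
d=snap("scene"); cv2.imwrite("pics/s8.png",cv2.resize(d["image"][150:310,220:380],None,fx=3.7,fy=3.7,interpolation=cv2.INTER_CUBIC))
E
```

```text
{'t': 35.63, 'p': array([0.581 , 0.1353, 0.0549]), 'F': array([-0.6,  0.3,  0.1]), 'w': 0.0854}
{'t': 36.27, 'p': array([0.5797, 0.1334, 0.0539]), 'F': array([-1.4, -5.5,  2. ]), 'w': 0.015}
1.02 [-2.2 -4.8  0.1] 0.0153 [-0.0015 -0.0015 -0.0003]
0.89 [-3.5 -4.4 -0.7] 0.0152 [-0.0024 -0.0011 -0.0006]
0.76 [-4.4 -5.5 -1.6] 0.0152 [-0.0031 -0.001  -0.0009]
0.63 [-5.  -5.6 -3.1] 0.0149 [-0.0036 -0.0008 -0.0011]
0.5 [-4.9 -5.4 -4.7] 0.0145 [-0.0039 -0.0007 -0.0013]
0.37 [-4.1 -5.2 -5.5] 0.0149 [-0.0039 -0.0007 -0.0014]
0.24 [-4.3 -5.2 -5.3] 0.0151 [-0.0037 -0.0008 -0.0013]
0.11 [-3. -7. -5.] 0.0149 [-0.0033 -0.0009 -0.0012]
-0.02 [-2.4 -6.1 -4.8] 0.015 [-0.0027 -0.0012 -0.0008]
```

View pics/s8.png

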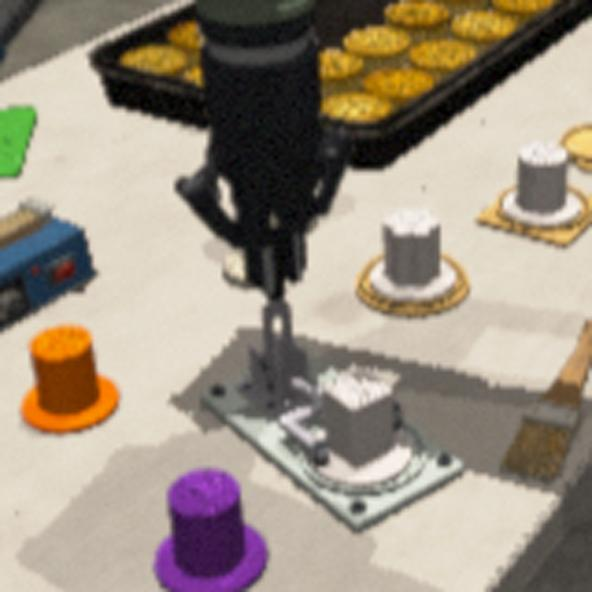

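The fork is down on the square die's foot. I press a little further to feel for the end stop, then release and measure the lever.

```bash
python3 - <<'E'
from h import *
for th in (-.05,-.09):
    r.movel(list(grip_tcp(th)),vel=.05); s=st(); print(th,s["F"],(r.read_state()["eef_pos"]-grip_tcp(0)).round(4))
r.ungrasp(); p=r.read_state()["eef_pos"]; r.movel([p[0],p[1],.23],vel=.2); print(st())
p=SEAT+FX*.03; r.move_to([p[0],p[1],.27],list(QF)); r.pause(.1)
d=snap("wrist"); cv2.imwrite("pics/w9.png",cv2.resize(d["image"][80:350,200:440],None,fx=2.2,fy=2.2,interpolation=cv2.INTER_CUBIC))
for th in (-.1,0,.1,.2): print(th,((proj(d,[SEAT+FX*(.095+.104*np.sin(th))+[0,0,.029+.104*np.cos(th)]])-[200,80])*2.2).round(0))
d=snap("scene"); cv2.imwrite("pics/s9.png",cv2.resize(d["image"][190:310,240:360],None,fx=4.5,fy=4.5,interpolation=cv2.INTER_CUBIC))
for th in (-.1,0,.1,.2): print(th,((proj(d,[SEAT+FX*(.095+.104*np.sin(th))+[0,0,.029+.104*np.cos(th)]])-[240,190])*4.5).round(0))
E
```

```text
-0.05 [ 0.7 -7.6 -8.4] [-0.0051 -0.0003 -0.0008]
-0.09 [  8.8 -11.5 -13. ] [-0.0053 -0.0002 -0.0007]
{'t': 40.54, 'p': array([0.5005, 0.1621, 0.2287]), 'F': array([-0.2,  0.2,  0.3]), 'w': 0.0854}
-0.1 [[263. 389.]]
0 [[263. 412.]]
0.1 [[263. 434.]]
0.2 [[263. 453.]]
-0.1 [[245. 106.]]
0 [[234.  98.]]
0.1 [[224.  92.]]
0.2 [[214.  88.]]
```

View pics/w9.png

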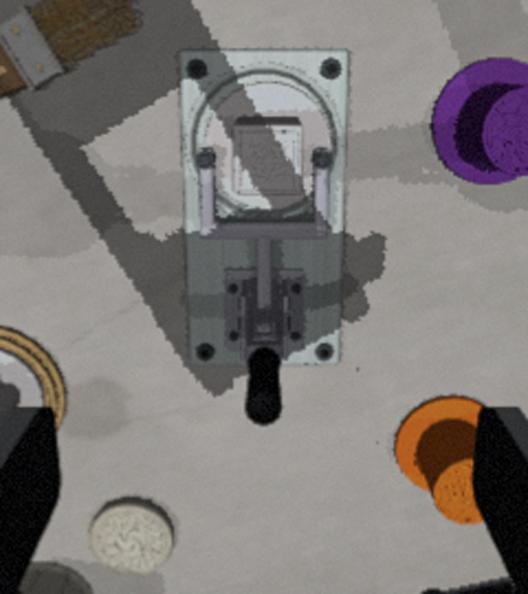

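View pics/s9.png

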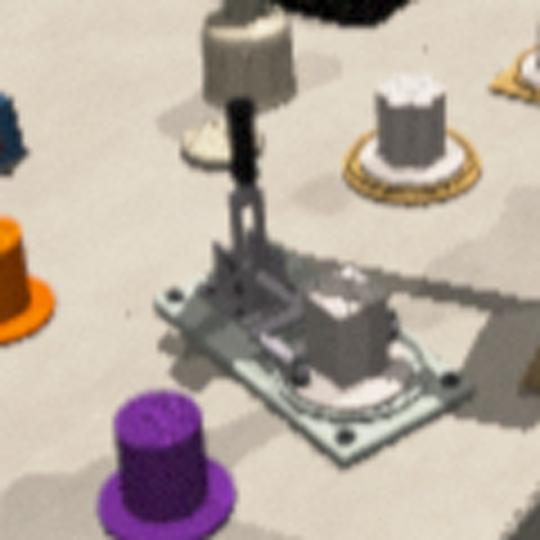

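The lever end is at crop (263,407), which matches 0 rad, and the stop was felt; the clamp is shut on the square die. Next is the flower die.

```bash
python3 - <<'E'
from h import *
pick([.5102,-.0232,.006],np.radians(58.2),up=.2)
d=snap("wrist"); cv2.imwrite("pics/w10.png",d["image"])
place([.4805,-.334,.006],np.radians(40),up=.2)
E
```

```text
pick {'t': 43.36, 'p': array([ 0.5112, -0.0233,  0.023 ]), 'F': array([-0.3, -0.2, -0.6]), 'w': 0.0853} {'t': 43.83, 'p': array([ 0.5107, -0.0234,  0.0226]), 'F': array([-0.9, -0.3,  3.2]), 'w': 0.0413}
lifted {'t': 44.88, 'p': array([ 0.5089, -0.023 ,  0.1983]), 'F': array([ 0.2, -0.2, -1.8]), 'w': 0.0413}
place {'t': 47.74, 'p': array([ 0.4803, -0.3339,  0.0225]), 'F': array([-0.2, -0.4, -1. ]), 'w': 0.0414} {'t': 48.25, 'p': array([ 0.4806, -0.3341,  0.023 ]), 'F': array([0.2, 0.3, 0.4]), 'w': 0.0851}
```

View pics/w10.png

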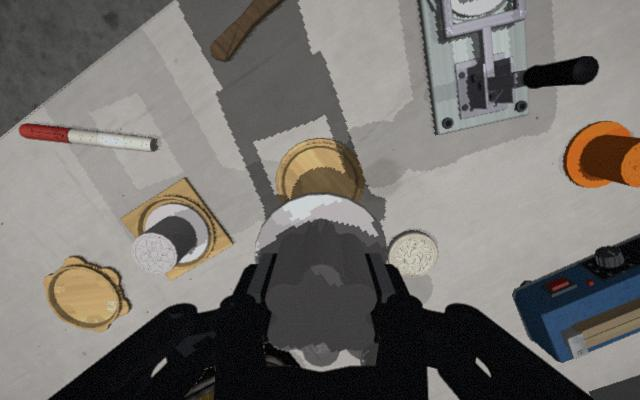

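The flower die was held level (41 mm across lobe pairs) and has now been released on its stand. Next I move the round die from the square stand to the round stand.

```bash
python3 - <<'E'
from h import *
pick([.4755,-.188,.006],np.radians(80),up=.2)
place([.5108,-.0234,.006],np.radians(80),up=.2)
r.move_to([.46,-.2,.26],list(down(1.57))); r.pause(.2)
d=snap("wrist"); cv2.imwrite("pics/w11.png",d["image"])
for n,c in [("flower",(.4805,-.334)),("round",(.5105,-.0233)),("sqst",(.4755,-.188))]: print(n,proj(d,[[*c,.062],[*c,.012]]).round(1).tolist())
r.move_to([.40,-.05,.33],list(down(1.57)));
d=snap("scene"); cv2.imwrite("pics/s11.png",cv2.resize(d["image"][150:310,220:420],None,fx=3.7,fy=3.7,interpolation=cv2.INTER_CUBIC)); print(st())
E
```

```text
pick {'t': 51.25, 'p': array([ 0.4763, -0.1886,  0.0229]), 'F': array([-0.4,  0.1,  0.1]), 'w': 0.0853} {'t': 51.72, 'p': array([ 0.476 , -0.1882,  0.0227]), 'F': array([-0.3,  0.8,  4.2]), 'w': 0.0433}
lifted {'t': 52.76, 'p': array([ 0.4744, -0.1874,  0.1983]), 'F': array([ 0.4, -0.7, -2. ]), 'w': 0.0433}
place {'t': 55.09, 'p': array([ 0.5105, -0.0233,  0.0227]), 'F': array([-1.5,  1. ,  0.9]), 'w': 0.0434} {'t': 55.58, 'p': array([ 0.5108, -0.0234,  0.023 ]), 'F': array([-0.1, -0.3, -0.1]), 'w': 0.0856}
flower [[194.1, 197.7], [209.0, 186.7]]
round [[475.0, 223.8], [457.0, 210.0]]
sqst [[328.2, 193.4], [327.2, 182.8]]
{'t': 58.44, 'p': array([ 0.4002, -0.0507,  0.3292]), 'F': array([-0.2, -0.3,  0.2]), 'w': 0.0857}
```

View pics/w11.png

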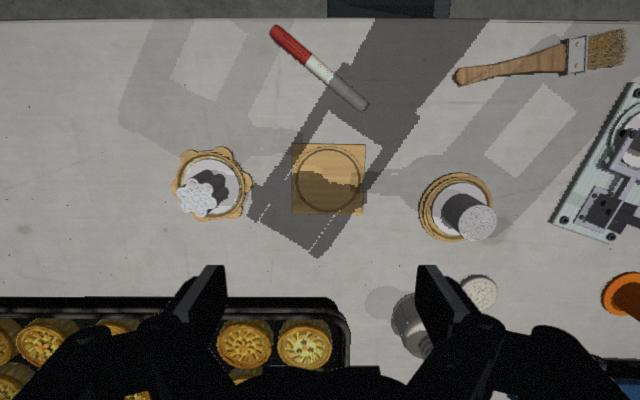

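View pics/s11.png

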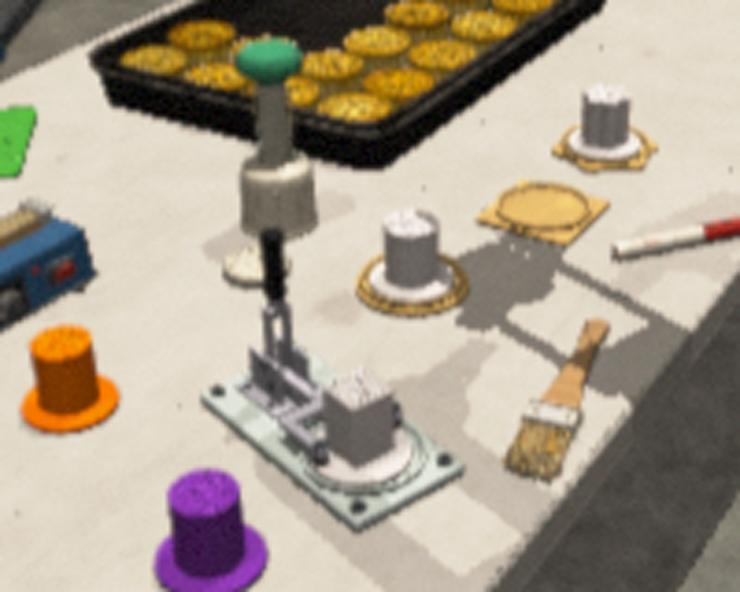

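All is in place. The flower die's top is at (195,198) against a predicted (194,198), the round die's at (476,223) against (475,224), the square stand is empty and the lever is upright.

```bash
python3 - <<'E'
from h import *
print(r.hand_in(), st())
E
```

```text
the job is handed in; nothing more can be done
the job is handed in; nothing more can be done
```

The dies are swapped and the clamp is shut on the square die; I handed the job in at about 58 s of the 120 s allowed. `hand_in` reports no verdict, so the result below rests on my own checks.

**What I did:**
1. Threw the lever back to about 1.1 rad.
2. Parked the round die on the square stand.
3. Seated the square die in the fixture and brought the lever upright until I felt its stop.
4. Moved the flower die to the six-lobed stand, then the round die to the round stand.

**Last checks:**
- **Dies on stands:** the flower and round dies stand upright inside their own rims, within about 2 pixels (about 2 mm) of where I predicted them. The square stand is empty.
- **Clamp:** the lever end measured about 0 rad. The square die was within about 2 mm of the seat centre before closing, and the fork presses on its foot.
- **Gripper:** it is open and clear of everything, and I did not touch the orange and purple look-alikes.

**One disagreement:** while I led the lever, the arm ended up to 6 mm off the commanded path, with about 11 N of force. This was far below the limits, but I did not find the cause.

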